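# Set the guarded current dial at the pipe-welding bench

## Task

Set the welding current for the pipe waiting on the bench: on the red control unit, flip the clear guard up and right over backwards so that it rests open on its own, then turn the knob beneath it clockwise until its white pointer points at the green dot. Leave the guard propped open, and do not touch the blue unit.

Things in the scene. Friction and masses are not known exactly. Their poses are not given: they have to be found in the camera images.
- red_unit: Red box fixed to the bench, 210 x 150 x 45 mm (x, y, z), black top panel. Origin: centre of its underside; x to its back (away from the robot), z up. In this frame, mm: guard hinge axis along y through (85, 0, 104); knob axis vertical at (-15, 0). Two 8 mm rests, 100 high, at (-56, +-67); two hinge posts, 105 high, at (87, +-60). Green dot on the panel, 47 from the knob axis, at (-60, 14).
- red_guard (a joint): Red unit's guard, rad: 0 shut (level over the knob), grows as the front edge swings up and back; stop at 2.2. Clear plate, 150 mm hinge to front edge, 146 wide, 5 thick, about 120 g, free hinge: falls shut before upright (1.57), falls back on its stop past it. Yellow tab amid the front edge, 26 wide (y), 14 thick, 150 to 192 from the hinge: pinch across y at 178; it pivots in the fingers.
- red_dial (a joint): Red unit's knob, rad, grows clockwise from above, 0 to 2.0, stays where left (0.05 N m). Orange disc, radius 24 mm, with an upright grip bar 46 long, 14 thick, its top 95 above the bench (disc top 59): grip it at 87. Its white pointer end points along the unit's -x turned counterclockwise from above by (0.9 - value); at 1.2 it points at the green dot.
- blue_unit: Blue unit (purge gas): same size, frame, guard and knob as the red one, beside it. Not to be touched.

How it is judged:
By the outcome, as a careful person would: the job done as asked, in the order asked, and still so for the second after the job is handed in, with the robot touching nothing.
It also fails if it takes over 54 s, if anything falls off the work surface, if the arm or the gripper's body presses on something with over 40 N, if the wrist force passes 120 N, or if a joint passes its speed limit or range.

## Robot

A 6-joint arm with a two-finger parallel gripper is mounted at the origin on the work surface. World frame = base frame: x ahead of the robot, y to its left, z up, the work surface at z = 0. Lengths are in m, angles in rad, forces in N, time in s.
With the tool pointing down it reaches from about 0.35 to 0.775 m from the base axis. Payload 5.5 kg.
Tool frame: the origin (TCP) lies at the very end of the fingers, on their centre line; the grasp point (between the pads) lies env.hold_point_z behind it (env.hold_point_z is the distance from the TCP to the grasp point, in m); z points along the fingers, y is the line along which they close (so a half turn about z gives the same grasp; the last joint's range is limited). The gripper opens to 85 mm and grips with 20 to 120 N. Pads are 22 mm wide; open, the fingers measure 114 mm over their backs; the gripper's body (76 mm by 85 mm) begins 54 mm behind the grasp point. The pads swing forward as they close: fully open they stand 13 mm farther back than shut.
Start: joints at [-1.41, 0.313, 0.046, 1.304, 0, 1.431], TCP at [0.17, -0.549, 0.231] pointing down, gripper open.
Joint ranges: [-2.76, 2.76], [-0.86, 1.69], [-1.03, 1.26], [-2.2, 2.34], [-1.47, 1.5], [-3.14, 3.14]. Speed limits (rad/s): [2.57, 2.57, 3.14, 3.14, 3.14, 3.14].

## Interface

Orientations are given as a unit quaternion [w, x, y, z].
In Python, from workcell import env gives the robot as it stands.
- The arm moves only by the tool carry_out, never from a script. Its argument "steps" is a list of rows, each a list of 3 entries, a list of its own where there are three numbers: the turn, a rotation vector about the tool's x, y, z in degrees, then the shift along the tool's x, y, z in cm, then the closure in counts, from 0 (fully open) to 255 (shut). A call has exactly 8 rows; each row is the pose to reach, as a shift and turn from the pose commanded when the call began, along the tool's axes at that moment; what a row does not reach only later rows make up. A row lasts 1/8 s, in which the tool goes at most 62.5 mm and 10.7 degrees, less where a joint would pass 70% of its speed; a pose out of reach is approached as far as the arm can. A call with a gripper value outside its range is refused whole. The fingers move at their own pace and stop on an object; "force" is the grip in N (left out, the last holds). Time passes only in rows, so rows that repeat a pose let the fingers close, or fill a call up. It gives the time, the measured TCP pose, the force, the opening and the grip force at its end, in the units of the state.
- env.get_state(): the state, without advancing time (a new reading comes with each control period).
- env.read_camera(name): name is "side" or "top" or "wrist"; returns (picture, depth): 384x512x3 uint8, red, green, blue; 384x512 float32, m along the optical axis (not along the pixel's ray), 0 where there is no reading.
- env.get_calibration(name): a dict with "fx", "fy", "cx", "cy" (pixels), "origin" and "orientation" of the camera in the world. Camera axes: x right, y up, looking along -z (the intrinsics and any distortion apply to the point x, -y, -z); pixel columns grow to the right and rows downward; lengths in m; the calibration is good to about 2 mm. The wrist camera is an equidistant fisheye: a pixel r from the principal point sees the ray r / f radians off the axis. A picture is of the moment at which its call begins: read the wrist's pose just before it. get_calibration takes no time and is no camera call; for the wrist camera it gives the pose at the moment of the call.
- env.hand_in(): hands the job in; it is judged then, once.
The state is a dict: "clock": time; "joint_pos": joint angles; "qvel": joint speeds; "tau": joint torques, N m; "tcp_pos": TCP position; "orientation": TCP orientation; "wrist_force": force on the tool from outside, world axes, zero at the start; "ft_torque": the same for the moment, N m; "finger_gap": finger opening in m; "grip_force": force on a finger pad.
Only numpy, scipy, OpenCV 4.12 (cv2) and the standard library are available. Lean on these libraries where they do the work, as an engineer would, in place of code of your own. Each camera call takes 0.05 s, during which the arm holds its last target. There are 200 camera calls.

## Working session

There is one attempt and no reset: what is moved stays moved. The work goes in short steps, Python scripts to look and compute and a tool call to move; the robot and the scene stay as the last step left them, time stands still between calls to the robot, and variables do not carry over. Pictures are saved under pics/ and viewed, at most 10 in all, crops included, and the job is handed in when it is done.

Besides the shell and the picture viewer there is one more tool, called after "Request:" in YAML: its name, and indented under it one key for each argument. carry_out: Moves the arm, as the interface text tells. Its arguments: {"type":"object","properties":{"steps":{"type":"array","items":{"type":"array"}},"force":{"type":"number"}},"required":["steps"]}

```bash
mkdir -p pics; ls; python3 - <<'E'
from workcell import env
import cv2, numpy as np
s=env.get_state(); print({k:np.round(v,3) for k,v in s.items()}, env.hold_point_z)
ims=[]
for n in("top","side"):
    c=env.get_calibration(n);print(n,c)
    p,d=env.read_camera(n); np.savez(f'pics/{n}0.npz',p=p,d=d,**{k:np.array(v) for k,v in c.items() if not isinstance(v,str)})
    cv2.imwrite(f'pics/{n}0.png',p[...,::-1])
E
```

```text
pics
{'clock': np.float64(0.0), 'joint_pos': array([-1.41 ,  0.314,  0.045,  1.304,  0.   ,  1.431]), 'qvel': array([-0.001,  0.001,  0.001, -0.002, -0.001, -0.001]), 'tau': array([-1.0000e-03, -4.8062e+01,  2.9853e+01,  1.9000e-02, -0.0000e+00,
       -0.0000e+00]), 'tcp_pos': array([ 0.17 , -0.549,  0.23 ]), 'orientation': array([-0.001,  0.989,  0.15 , -0.   ]), 'wrist_force': array([0.352, 0.389, 0.627]), 'ft_torque': array([0.007, 0.038, 0.044]), 'grip_force': np.float64(0.0), 'finger_gap': np.float64(0.085)} 0.0187
top {'fx': 409.49270544954027, 'fy': 409.49270544954027, 'cx': 253.19925962332164, 'cy': 196.13263432588684, 'origin': array([0.39114928, 0.01666527, 0.97242677]), 'orientation': array([-0.6944081 , -0.06129001,  0.06323849,  0.71417212])}
side {'fx': 489.20582527431895, 'fy': 489.20582527431895, 'cx': 252.83901435008332, 'cy': 196.62779870812068, 'origin': array([0.06121613, 0.60916999, 0.74144408]), 'orientation': array([-0.29903321, -0.13476294,  0.40030679,  0.85567082])}
```

View pics/top0.png

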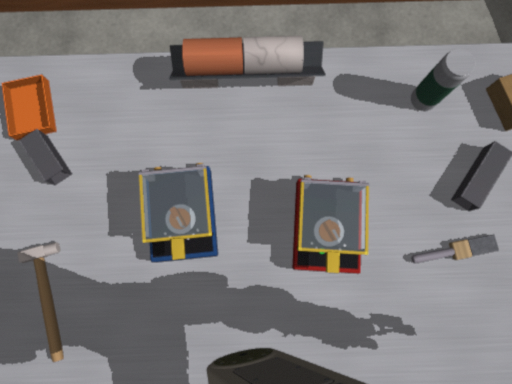

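View pics/side0.png

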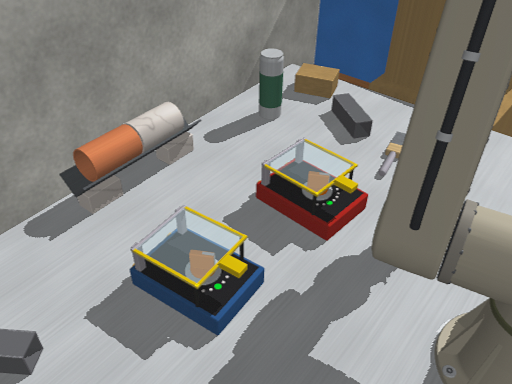

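```bash
cat > h.py <<'E'
import numpy as np, cv2
from scipy.spatial.transform import Rotation as R
def rot(q): return R.from_quat(np.roll(q,-1))
def ray(c,uv):
    uv=np.atleast_2d(uv).astype(float)
    return rot(c['orientation']).apply(np.c_[(uv[:,0]-c['cx'])/c['fx'],-(uv[:,1]-c['cy'])/c['fy'],-np.ones(len(uv))])
def onplane(c,uv,z):
    r=ray(c,uv); o=np.array(c['origin']); return o+r*((z-o[2])/r[:,2])[:,None]
def proj(c,P):
    p=rot(c['orientation']).inv().apply(np.atleast_2d(P)-c['origin'])
    return np.c_[c['cx']+c['fx']*p[:,0]/-p[:,2], c['cy']-c['fy']*p[:,1]/-p[:,2]]
E
python3 - <<'E'
from h import *
for cam,box in(("top",(285,160,380,285)),("side",(240,130,375,240))):
    c=dict(np.load(f'pics/{cam}0.npz')); p=c['p'].astype(int); d=c['d']
    m=(p[...,0]>150)&(p[...,1]>110)&(p[...,2]<70)&(p[...,0]-p[...,1]<90)
    k=np.zeros_like(m); x0,y0,x1,y1=box; k[y0:y1,x0:x1]=m[y0:y1,x0:x1]
    v,u=np.nonzero(k); uv=np.c_[u,v]
    dd=d[v,u]; P=np.array(c['origin'])+ray(c,uv)*dd[:,None]
    print(cam,len(u),np.median(P[dd>0],0), (dd==0).sum())
    er=cv2.morphologyEx(k.astype(np.uint8),cv2.MORPH_OPEN,np.ones((7,7)))
    v,u=np.nonzero(er); t=np.c_[u,v]; print('tab px',t.mean(0),len(t),'world',onplane(c,t.mean(0)[None],.111), 'depth',np.median((np.array(c['origin'])+ray(c,t)*d[v,u][:,None]),0))
    fr=(k&(cv2.dilate(er,np.ones((7,7)))==0)).astype(np.uint8); v,u=np.nonzero(fr); 
    W=onplane(c,np.c_[u,v],.107)
    r=cv2.minAreaRect((W[:,:2]*1000).astype(np.float32)); print('rect',r, cv2.boxPoints(r).round(0).tolist())
E
```

```text
top 613 [ 0.42442687 -0.1475815   0.10780004] 2
tab px [332.97925311 260.54356846] 241 world [[ 0.40400644 -0.14983923  0.111     ]] depth [ 0.40338825 -0.14996491  0.11100885]
rect ((500.6377868652344, -157.76690673828125), (143.20620727539062, 159.5352783203125), 84.83110809326172) [[415.0, -222.0], [574.0, -236.0], [587.0, -94.0], [428.0, -79.0]]
side 478 [ 0.42913538 -0.13798607  0.10689005] 0
tab px [nan nan] 0 world [[nan nan nan]] depth [nan nan nan]
rect ((480.810546875, -51.527008056640625), (344.40631103515625, 184.9835205078125), 85.59911346435547) [[375.0, -216.0], [560.0, -230.0], [586.0, 113.0], [402.0, 127.0]]<stdin>:10: RuntimeWarning: Mean of empty slice.
  ret = um.true_divide(
  return _methods._mean(a, axis=axis, dtype=dtype,
```

```bash
cat >> h.py <<'E'
def go(env,pos,yaw):
    "turn (deg) about and shift (cm) along the tool axes, to tool-down pose with tool x at yaw (deg)"
    s=env.get_state(); r=rot(s['orientation'])
    t=R.from_euler('z',yaw,degrees=True)*R.from_euler('x',180,degrees=True)
    print('turn',(r.inv()*t).as_rotvec(degrees=True).round(1),'shift cm',(r.inv().apply(np.array(pos)-s['tcp_pos'])*100).round(2))
E
python3 - <<'E'
from workcell import env
from h import *
go(env,[.397,-.149,.21],-4.9)
E
```

```text
turn [-0.1  0.  22.1] shift cm [ 33.5  -31.45   2.11]
```

Request:
carry_out:
  steps:
    - [[0,0,8],[5,-4.5,0],0]
    - [[0,0,16],[10,-9.2,0],0]
    - [[0,0,22.1],[15,-14,0.5],0]
    - [[0,0,22.1],[20,-18.7,1],0]
    - [[0,0,22.1],[25,-23.4,1.5],0]
    - [[0,0,22.1],[29.5,-27.7,2.1],0]
    - [[0,0,22.1],[33.5,-31.4,2.1],0]
    - [[0,0,22.1],[33.5,-31.4,2.1],0]
  force: 40

```text
clock: 1.1
tcp_pos: [0.3978, -0.1469, 0.2099]
orientation: [-0.0, 0.999, -0.04, -0.0]
wrist_force: [0.3, -0.9, 0.1]
finger_gap: 0.0852
grip_force: 0.0
```

```bash
python3 - <<'E'
from workcell import env
from h import *
c=env.get_calibration('wrist'); s=env.get_state(); print(c, s['tcp_pos'],s['orientation'])
p,d=env.read_camera('wrist'); np.savez('pics/w1.npz',p=p,d=d,**c); cv2.imwrite('pics/w1.png',p[...,::-1])
E
```

```text
{'fx': 297.3186396354542, 'fy': 297.3186396354542, 'cx': 253.65499269655086, 'cy': 194.56413433358486, 'origin': array([ 0.4784902 , -0.15374907,  0.3523489 ]), 'orientation': array([-0.66917853,  0.10776363, -0.11725166,  0.72583685])} [ 0.39777128 -0.14694322  0.20991244] [-3.83113863e-04  9.99185140e-01 -4.03585202e-02 -3.13187734e-04]
```

View pics/w1.png

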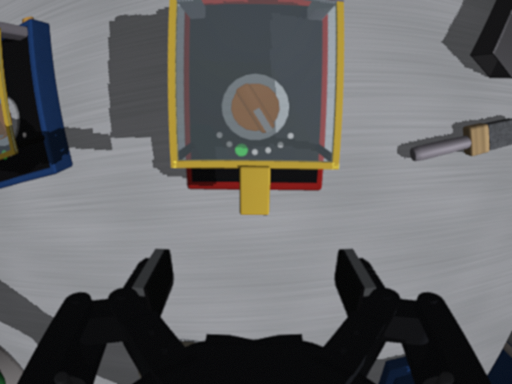

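The wrist view shows the shut guard with its front edge from (172,165) to (340,165), the tab at (240–270, 167–215), and the knob bar centred near (255,107) with its pointer towards (265,128). The green dot is at (241,150).

```bash
cat >> h.py <<'E'
def fray(c,uv):
    uv=np.atleast_2d(uv).astype(float); x=uv[:,0]-c['cx']; y=uv[:,1]-c['cy']; r=np.hypot(x,y); th=r/c['fx']
    k=np.sin(th)/np.maximum(r,1e-9); return rot(c['orientation']).apply(np.c_[x*k,-y*k,-np.cos(th)])
def fplane(c,uv,z):
    r=fray(c,uv); o=np.array(c['origin']); return o+r*((z-o[2])/r[:,2])[:,None]
E
python3 - <<'E'
from h import *
c=dict(np.load('pics/w1.npz')); p=c['p'].astype(int)
m=((p[...,0]>130)&(p[...,1]>95)&(p[...,2]<70)&(p[...,0]-p[...,1]<90))
tab=m.copy(); tab[:173]=0; tab[220:]=0; tab[:,:230]=0; tab[:,280:]=0
v,u=np.nonzero(tab); W=fplane(c,np.c_[u,v],.111)*1000; r=cv2.minAreaRect(W[:,:2].astype(np.float32)); print('tab',r,len(u),cv2.boxPoints(r).round(0).tolist())
for n,(a,b) in dict(L=(160,200),Rr=(320,350)).items():
    e=m.copy(); e[:, :a]=0; e[:,b:]=0; e[155:]=0; e[:5]=0
    v,u=np.nonzero(e); W=fplane(c,np.c_[u,v],.107)*1000; l=cv2.fitLine(W[:,:2].astype(np.float32),cv2.DIST_HUBER,0,.01,.01).ravel(); print(n,len(u),np.degrees(np.arctan(l[1]/l[0])),l[2:])
# front edge
e=m.copy(); e[:158]=0; e[172:]=0; e[:,235:275]=0; e[:,:178]=0; e[:,335:]=0
v,u=np.nonzero(e); W=fplane(c,np.c_[u,v],.107)*1000; l=cv2.fitLine(W[:,:2].astype(np.float32),cv2.DIST_HUBER,0,.01,.01).ravel(); print('front',len(u),np.degrees(np.arctan2(l[1],l[0])),l[2:])
g=(p[...,1]>p[...,0]+60)&(p[...,1]>p[...,2]+60); v,u=np.nonzero(g); print('green',len(u),fplane(c,[[u.mean(),v.mean()]],.045))
x=cv2.resize(p[60:170,200:320].astype(np.uint8),None,fx=5,fy=5,interpolation=cv2.INTER_CUBIC); cv2.imwrite('pics/w1c.png',x[...,::-1])
E
```

```text
tab ((399.7404479980469, -148.30604553222656), (23.830097198486328, 36.32486343383789), 84.58367156982422) 1152 [[381.0, -158.0], [417.0, -162.0], [419.0, -138.0], [383.0, -135.0]]
L 1040 -5.278474 [503.62683  -87.026855]
Rr 883 -5.256033 [ 492.8325 -225.8044]
front 811 85.05889 [ 424.4857  -151.25967]
green 65 [[ 0.42608266 -0.13581993  0.045     ]]
```

View pics/w1c.png

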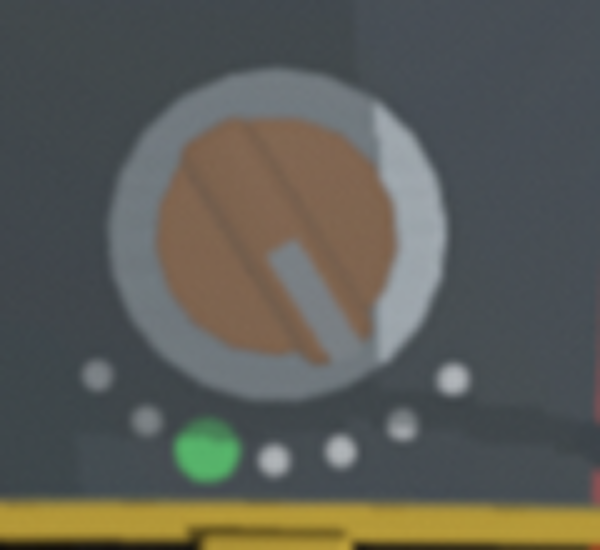

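The crop shows the white pointer from (285,245) to (350,355), about 31° counterclockwise of the unit's -x, so the dial reads about 0.36. The green dot is at (208,450).

```bash
python3 - <<'E'
from workcell import env
from h import *
go(env,[.3967,-.1479,.0853],-5.2)
E
```

```text
turn [-0.1  0.   0.6] shift cm [-0.15  0.21 12.46]
```

Request:
carry_out:
  steps:
    - [[0,0,0.6],[-0.1,0.1,4.5],0]
    - [[0,0,0.6],[-0.1,0.1,9],0]
    - [[0,0,0.6],[-0.1,0.1,12.5],0]
    - [[0,0,0.6],[-0.1,0.1,12.5],60]
    - [[0,0,0.6],[-0.1,0.1,12.5],255]
    - [[0,0,0.6],[-0.1,0.1,12.5],255]
    - [[0,0,0.6],[-0.1,0.1,12.5],255]
    - [[0,0,0.6],[-0.1,0.1,12.5],255]
  force: 30

```text
clock: 2.15
tcp_pos: [0.3978, -0.1477, 0.0874]
orientation: [-0.004, 0.999, -0.047, 0.002]
wrist_force: [2.4, 15.7, 11.1]
finger_gap: 0.0252
grip_force: 32.5
```

Request:
carry_out:
  steps:
    - [[0,0,0],[0.07,-0.1,-1.56],255]
    - [[0,0,0],[0.27,-0.1,-3.1],255]
    - [[0,0,0],[0.61,-0.1,-4.62],255]
    - [[0,0,0],[1.08,-0.1,-6.1],255]
    - [[0,0,0],[1.68,-0.1,-7.54],255]
    - [[0,0,0],[2.4,-0.1,-8.92],255]
    - [[0,0,0],[3.24,-0.1,-10.23],255]
    - [[0,0,0],[4.19,-0.1,-11.47],255]

```text
clock: 3.15
tcp_pos: [0.4382, -0.1512, 0.2006]
orientation: [-0.003, 0.999, -0.047, 0.0]
wrist_force: [4.9, 8.6, -6.6]
finger_gap: 0.0254
grip_force: 31.8
```

Request:
carry_out:
  steps:
    - [[0,0,0],[1.21,-0.05,-1.3],255]
    - [[0,0,0],[2.55,-0.05,-2.48],255]
    - [[0,0,0],[4.0,-0.05,-3.51],255]
    - [[0,0,0],[5.54,-0.05,-4.4],255]
    - [[0,0,0],[7.16,-0.05,-5.12],255]
    - [[0,0,0],[8.85,-0.05,-5.69],255]
    - [[0,0,0],[10.59,-0.05,-6.07],255]
    - [[0,0,0],[12.36,-0.05,-6.29],255]

```text
clock: 4.15
tcp_pos: [0.5605, -0.1623, 0.2632]
orientation: [-0.002, 0.999, -0.047, -0.001]
wrist_force: [-0.4, 8.7, -4.5]
finger_gap: 0.0255
grip_force: 34.4
```

Request:
carry_out:
  steps:
    - [[0,0,0],[1.78,-0.05,-0.04],255]
    - [[0,0,0],[3.55,-0.05,0.1],255]
    - [[0,0,0],[5.3,-0.05,0.42],255]
    - [[0,0,0],[7.01,-0.05,0.91],255]
    - [[0,0,0],[8.67,-0.05,1.57],255]
    - [[0,0,0],[10.24,-0.05,2.39],255]
    - [[0,0,0],[10.24,-0.05,2.39],255]
    - [[0,0,0],[10.24,-0.05,2.39],0]

```text
clock: 5.15
tcp_pos: [0.6635, -0.1741, 0.24]
orientation: [0.0, 0.999, -0.047, 0.001]
wrist_force: [-0.3, 0.2, 0.8]
finger_gap: 0.0425
grip_force: 0.0
```

Request:
carry_out:
  steps:
    - [[0,0,0],[0,0,0],0]
    - [[0,0,0],[0,0,0],0]
    - [[0,0,0],[0,0,0],0]
    - [[0,0,0],[0,0,-2],0]
    - [[0,0,0],[0,0,-4],0]
    - [[0,0,0],[-2,0,-6],0]
    - [[0,0,0],[-7,0,-7],0]
    - [[0,0,0],[-12,0,-7],0]

```text
clock: 6.15
tcp_pos: [0.5429, -0.1634, 0.3098]
orientation: [0.001, 0.999, -0.048, 0.001]
wrist_force: [-0.5, -0.6, 1.6]
finger_gap: 0.0851
grip_force: 0.0
```

```bash
python3 - <<'E'
from workcell import env
from h import *
p,d=env.read_camera('side'); cv2.imwrite('pics/s2.png',p[...,::-1])
print(env.get_state()['tcp_pos']); go(env,[.4746-.11,-.155+.01,.27],-5.2)
E
```

```text
[ 0.53487418 -0.16083904  0.30855961]
turn [-0.1  0.4 -0.3] shift cm [-17.07   0.06   3.99]
```

View pics/s2.png

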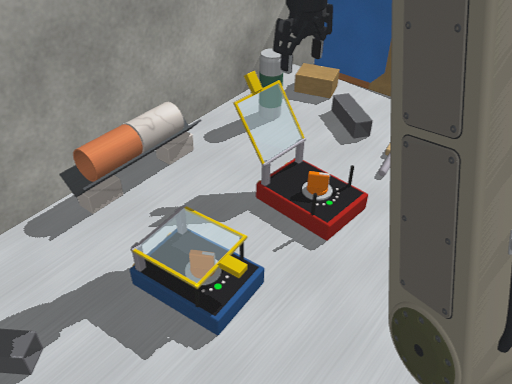

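The side view shows the red guard leaning back on its stop, with its tab at (254,82). The blue unit is undisturbed and the red knob is clear at (317,182).

Request:
carry_out:
  steps:
    - [[0,0,0],[-4,0,1],0]
    - [[0,0,0],[-8,0,3],0]
    - [[0,0,0],[-11.5,0,6],0]
    - [[0,0,0],[-14,0,10],0]
    - [[0,0,0],[-15,0,12],0]
    - [[0,0,0],[-15,0,12],0]
    - [[0,0,0],[-15,0,12],0]
    - [[0,0,0],[-15,0,12],0]

```text
clock: 7.2
tcp_pos: [0.3957, -0.1495, 0.1902]
orientation: [0.001, 0.999, -0.048, 0.001]
wrist_force: [0.9, 0.4, -0.2]
finger_gap: 0.0853
grip_force: 0.0
```

```bash
python3 - <<'E'
from workcell import env
from h import *
c=env.get_calibration('wrist'); s=env.get_state(); print(s['tcp_pos'],s['orientation'],s['joint_pos'])
p,d=env.read_camera('wrist'); np.savez('pics/w2.npz',p=p,d=d,**c)
q=p.astype(int); o=(q[...,0]>150)&(q[...,0]-q[...,2]>90)&(q[...,1]<q[...,0]*.75)&(q[...,1]>50)
v,u=np.nonzero(o); P=np.array(c['origin'])+(lambda r:r/(-(rot(c['orientation']).inv().apply(r))[:,2:]))(fray(c,np.c_[u,v]))*d[v,u][:,None]
near=np.hypot(P[:,0]-.4746,P[:,1]+.155)<.035; P=P[near]; print('orange',near.sum(),np.percentile(P[:,2],[5,50,95]).round(4), 'px',np.mean(u[near]),np.mean(v[near]))
T=P[(P[:,2]>.088)]; print('bar top',len(T),cv2.minAreaRect((T[:,:2]*1000).astype(np.float32)))
a=int(np.mean(u[near])),int(np.mean(v[near]))
x=cv2.resize(p[a[1]-55:a[1]+65,a[0]-70:a[0]+70],None,fx=5,fy=5,interpolation=cv2.INTER_CUBIC); cv2.imwrite('pics/w2c.png',x[...,::-1]); print('crop origin',a[0]-70,a[1]-55)
E
```

```text
[ 0.39566946 -0.14946639  0.19018906] [ 6.31224602e-04  9.98866725e-01 -4.75782753e-02  1.08407819e-03] [-5.51431774e-01  3.64860364e-02 -3.94265563e-01  1.13753650e+00
 -5.88139766e-05  2.68535337e+00]
orange 1275 [0.0579 0.0604 0.0957] px 255.99607843137255 100.36078431372549
bar top 628 ((471.4644775390625, -155.11231994628906), (43.90589904785156, 12.414102554321289), 26.94835662841797)
crop origin 185 45
```

View pics/w2c.png

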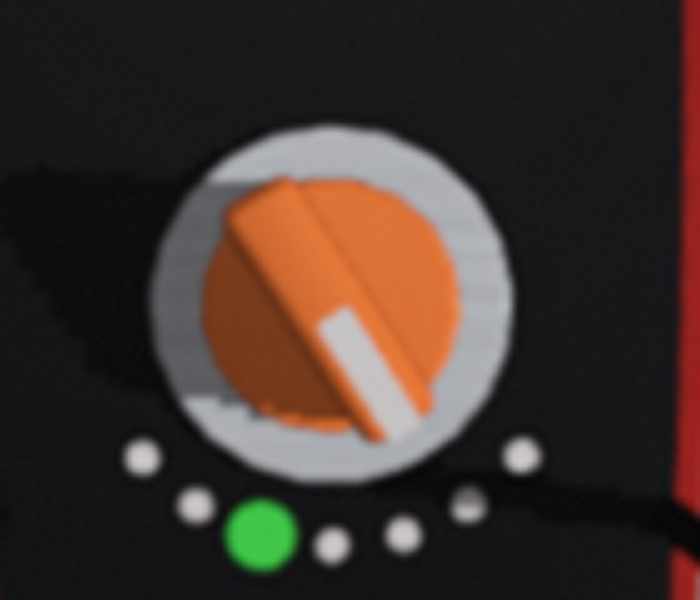

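The crop shows the free knob with its pointer end at (405,435), and the green dot at (262,535). The pointer is 32° counterclockwise of the unit's -x, so the dial is at 0.34 and needs about 49° clockwise. Joint 6 is near its upper limit, so I'll use the half-turned grasp and swing the wrist by -212° about tool z.

Request:
carry_out:
  steps:
    - [[0,0,-10],[0,0,0],0]
    - [[0,0,-20],[0,0,0],0]
    - [[0,0,-30],[0,0,0],0]
    - [[0,0,-40],[0,0,0],0]
    - [[0,0,-50],[0,0,0],0]
    - [[0,0,-60],[0,0,0],0]
    - [[0,0,-70],[0,0,0],0]
    - [[0,0,-80],[0,0,0],0]

```text
clock: 8.25
tcp_pos: [0.395, -0.1491, 0.1895]
orientation: [0.001, 0.794, 0.608, 0.0]
wrist_force: [-0.5, -0.3, -0.2]
finger_gap: 0.0854
grip_force: 0.0
```

Request:
carry_out:
  steps:
    - [[0,0,-10],[0,0,0],0]
    - [[0,0,-20],[0,0,0],0]
    - [[0,0,-30],[0,0,0],0]
    - [[0,0,-40],[0,0,0],0]
    - [[0,0,-50],[0,0,0],0]
    - [[0,0,-60],[0,0,0],0]
    - [[0,0,-70],[0,0,0],0]
    - [[0,0,-80],[0,0,0],0]

```text
clock: 9.25
tcp_pos: [0.395, -0.1491, 0.1895]
orientation: [0.0, 0.217, 0.976, -0.0]
wrist_force: [0.0, -0.2, 0.1]
finger_gap: 0.0854
grip_force: 0.0
```

```bash
python3 - <<'E'
from workcell import env
from h import *
print(env.get_state()['joint_pos'].round(2)); go(env,[.473,-.155,.12],206.9); go(env,[.473,-.155,.0683],206.9)
E
```

```text
[-0.55  0.04 -0.4   1.14 -0.   -0.11]
turn [ -0.   0. -52.] shift cm [-7.31  2.77  6.96]
turn [ -0.   0. -52.] shift cm [-7.3   2.78 12.13]
```

Request:
carry_out:
  steps:
    - [[0,0,-10],[-2.4,0.9,0],0]
    - [[0,0,-20],[-4.9,1.9,0],0]
    - [[0,0,-30],[-7.3,2.8,0],0]
    - [[0,0,-40],[-7.3,2.8,2],0]
    - [[0,0,-50],[-7.3,2.8,4],0]
    - [[0,0,-52],[-7.3,2.8,7],0]
    - [[0,0,-52],[-7.3,2.8,10],0]
    - [[0,0,-52],[-7.3,2.8,12.1],0]

```text
clock: 10.25
tcp_pos: [0.4725, -0.1549, 0.067]
orientation: [-0.0, -0.23, 0.973, 0.0]
wrist_force: [0.4, -0.3, 0.3]
finger_gap: 0.0853
grip_force: 0.0
```

Request:
carry_out:
  steps:
    - [[0,0,0],[0,0,0],80]
    - [[0,0,0],[0,0,0],160]
    - [[0,0,0],[0,0,0],255]
    - [[0,0,0],[0,0,0],255]
    - [[0,0,0],[0,0,0],255]
    - [[0,0,0],[0,0,0],255]
    - [[0,0,0],[0,0,0],255]
    - [[0,0,0],[0,0,0],255]
  force: 40

```text
clock: 11.25
tcp_pos: [0.4722, -0.1536, 0.0691]
orientation: [0.001, -0.23, 0.973, 0.001]
wrist_force: [-1.3, 5.3, 7.6]
finger_gap: 0.0129
grip_force: 41.3
```

```bash
python3 - <<'E'
from workcell import env
from h import *
s=env.get_state(); r=rot(s['orientation']).as_matrix(); print(s['tcp_pos'],s['wrist_force'],s['ft_torque'],np.degrees(np.arctan2(r[1,0],r[0,0])))
E
```

```text
[ 0.47221759 -0.15357897  0.06909926] [-1.31057583  5.28806519  7.57993828] [ 1.08968757  0.37211069 -0.12127592] -153.42527259761027
```

Request:
carry_out:
  steps:
    - [[0,0,7],[0,0,0],255]
    - [[0,0,14],[0,0,0],255]
    - [[0,0,21],[0,0,0],255]
    - [[0,0,28],[0,0,0],255]
    - [[0,0,35],[0,0,0],255]
    - [[0,0,42],[0,0,0],255]
    - [[0,0,49],[0,0,0],255]
    - [[0,0,49],[0,0,0],255]

```text
clock: 12.25
tcp_pos: [0.4722, -0.1547, 0.0691]
orientation: [0.0, 0.195, 0.981, 0.0]
wrist_force: [-2.6, 1.2, 5.4]
finger_gap: 0.0137
grip_force: 41.0
```

```bash
python3 - <<'E'
from workcell import env
from h import *
s=env.get_state(); r=rot(s['orientation']).as_matrix(); print(s['tcp_pos'],s['wrist_force'],s['ft_torque'],np.degrees(np.arctan2(r[1,0],r[0,0])))
E
```

```text
[ 0.47221533 -0.1546747   0.06910323] [-2.59475444  1.15984129  5.39603152] [ 0.34310035  0.52487403 -0.01491853] 157.4872236273937
```

Request:
carry_out:
  steps:
    - [[0,0,0],[0,0,0],0]
    - [[0,0,0],[0,0,0],0]
    - [[0,0,0],[0,0,0],0]
    - [[0,0,0],[0,0,-2],0]
    - [[0,0,0],[0,0,-5],0]
    - [[0,0,0],[0,0,-9],0]
    - [[0,0,0],[3,0,-12],0]
    - [[0,0,0],[8,0,-12],0]

```text
clock: 13.25
tcp_pos: [0.4002, -0.1255, 0.1904]
orientation: [0.003, 0.195, 0.981, -0.001]
wrist_force: [-0.6, 0.1, -0.5]
finger_gap: 0.0853
grip_force: 0.0
```

Request:
carry_out:
  steps:
    - [[0,0,10],[0,0,0],0]
    - [[0,0,20],[0,0,0],0]
    - [[0,0,30],[0,0,0],0]
    - [[0,0,40],[0,0,0],0]
    - [[0,0,50],[0,0,0],0]
    - [[0,0,60],[0,0,0],0]
    - [[0,0,70],[0,0,0],0]
    - [[0,0,80],[0,0,0],0]

```text
clock: 14.25
tcp_pos: [0.3983, -0.1244, 0.1879]
orientation: [0.0, 0.782, 0.624, -0.0]
wrist_force: [-0.3, -0.1, 0.2]
finger_gap: 0.0852
grip_force: 0.0
```

Request:
carry_out:
  steps:
    - [[0,0,10],[0,0,0],0]
    - [[0,0,20],[0,0,0],0]
    - [[0,0,30],[0,0,0],0]
    - [[0,0,40],[0,0,0],0]
    - [[0,0,50],[0,0,0],0]
    - [[0,0,60],[0,0,0],0]
    - [[0,0,70],[0,0,0],0]
    - [[0,0,80],[0,0,0],0]

```text
clock: 15.25
tcp_pos: [0.3983, -0.1244, 0.1879]
orientation: [0.0, 1.0, -0.024, -0.0]
wrist_force: [1.0, -0.6, 0.4]
finger_gap: 0.0853
grip_force: 0.0
```

```bash
python3 - <<'E'
from workcell import env
from h import *
c=env.get_calibration('wrist'); s=env.get_state(); print(s['tcp_pos'],s['joint_pos'])
p,d=env.read_camera('wrist'); np.savez('pics/w3.npz',p=p,d=d,**c)
q=p.astype(int); o=(q[...,0]>150)&(q[...,0]-q[...,2]>90)&(q[...,1]<q[...,0]*.75)&(q[...,1]>50)
v,u=np.nonzero(o); P=np.array(c['origin'])+(lambda r:r/(-(rot(c['orientation']).inv().apply(r))[:,2:]))(fray(c,np.c_[u,v]))*d[v,u][:,None]
near=np.hypot(P[:,0]-.4746,P[:,1]+.155)<.035; P=P[near]
T=P[(P[:,2]>.088)]; print('bar top',len(T),cv2.minAreaRect((T[:,:2]*1000).astype(np.float32)))
# white pointer on the bar top, fitted line
W=np.array(c['origin'])+(lambda r:r/(-(rot(c['orientation']).inv().apply(r))[:,2:]))(fray(c,np.argwhere(np.ones(d.shape))[:,::-1]))*d.reshape(-1,1)
k=(W[:,2]>.09)&(W[:,2]<.1)&(np.hypot(W[:,0]-.4726,W[:,1]+.155)<.026)&(q.reshape(-1,3).min(1)>130)
B=(W[:,2]>.09)&(W[:,2]<.1)&(np.hypot(W[:,0]-.4726,W[:,1]+.155)<.03)
for n,z in(('white',k),('all top',B)):
    l=cv2.fitLine((W[z][:,:2]*1000).astype(np.float32),cv2.DIST_L2,0,.01,.01).ravel(); print(n,z.sum(),np.degrees(np.arctan2(l[1],l[0])),l[2:])
g=(q[...,1]>q[...,0]+60)&(q[...,1]>q[...,2]+60); v2,u2=np.nonzero(g); print('green',len(u2),fplane(c,[[u2.mean(),v2.mean()]],.045))
# knob axis from disc is at ~(.4744,-.1549)
a=int(np.mean(u[near])),int(np.mean(v[near]))
x=cv2.resize(p[max(a[1]-55,0):a[1]+65,a[0]-70:a[0]+70],None,fx=5,fy=5,interpolation=cv2.INTER_CUBIC); cv2.imwrite('pics/w3c.png',x[...,::-1])
E
```

```text
[ 0.39828325 -0.12436748  0.18790605] [-4.95512796e-01  2.88778771e-02 -4.07977253e-01  1.13399383e+00
 -1.07708248e-04  2.69495550e+00]
bar top 603 ((470.96258544921875, -154.028076171875), (36.19674301147461, 39.60838317871094), 24.774799346923828)
white 227 -23.374786 [ 459.91925 -149.6028 ]
all top 978 -22.55695 [ 471.073   -153.75726]
green 157 [[ 0.4274707  -0.13640983  0.045     ]]
```

View pics/w3c.png

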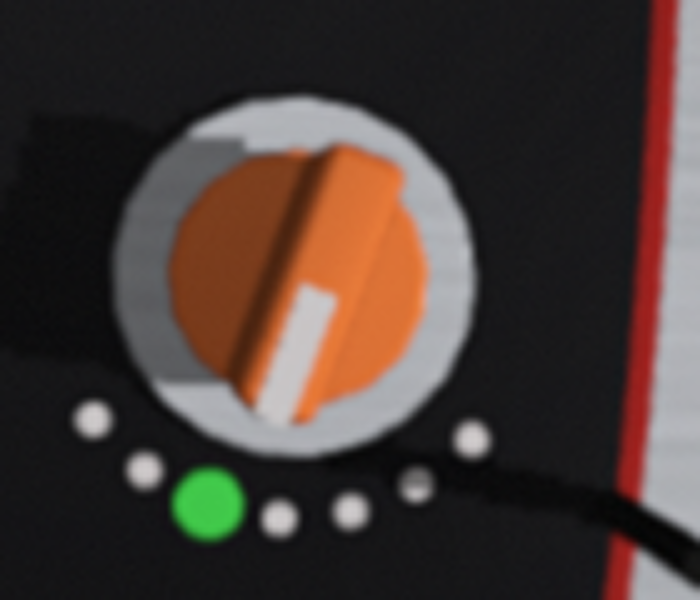

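The crop shows the pointer end at (275,415) aimed at the green dot at (208,505). The bar sits at 157° in the world frame, the dot lies at 158° from the bar centre, and no guard covers the knob.

```bash
python3 -c "
from workcell import env
print(env.hand_in())"
```

```text
the job is handed in; nothing more can be done
None
```

The red guard is propped open on its stop, the red knob is turned clockwise to within about 1° of the green dot, the blue unit was not touched, and the job was handed in at about 15 s.

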